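# Ease the spring clip off a coffee mill's spindle with a forked wedge

## Robot

A 6-joint arm with a two-finger parallel gripper is mounted at the origin on the work surface. World frame = base frame: x ahead of the robot, y to its left, z up, the work surface at z = 0. Lengths are in m, angles in rad, forces in N, time in s.
With the tool pointing down it reaches from about 0.35 to 0.975 m from the base axis. Payload 4.9 kg.
Tool frame: the origin (TCP) lies midway between the tips of the shut fingers; the grasp point (between the pads) lies 19 mm behind it; z points along the fingers, y is the line along which they close (so a half turn about z gives the same grasp; the last joint's range is limited). The gripper opens to 85 mm and grips with 20 to 120 N. Pads are 22 mm wide; open, the fingers measure 114 mm over their backs; the gripper's body (76 mm by 85 mm) begins 54 mm behind the grasp point. The pads swing forward as they close: fully open they stand 13 mm farther back than shut.
Start: joints at [-0.119, 0.053, 1.613, -0, 1.476, -0.119], TCP at [0.625, 0, 0.231] pointing down, gripper open.
Joint ranges: [-3.01, 3.01], [-1.01, 2.22], [0.06, 2.58], [-1.02, 4.17], [0.09, 2.62], [-3.14, 3.14]. Speed limits (rad/s): [2.57, 2.57, 3.14, 3.14, 3.14, 3.14].

## Interface

Orientations are given as a unit quaternion [w, x, y, z].
In Python, from plant import * gives the robot as it stands.
- The arm moves only by the tool jog_arm, never from a script. Its argument "targets" is a list of rows, each a list of 3 entries, a list of its own where there are three numbers: the shift along the tool's x, y, z in units of 25 mm (1.0 is 25 mm), then the turn, a rotation vector about the tool's x, y, z in units of 8 degrees (1.0 is 8 degrees), then the opening in per cent of the stroke, from 0 (shut) to 100 (fully open). A call has 1 to 8 rows; each row is the pose to reach, as a shift and turn from the pose commanded when the call began, along the tool's axes at that moment; what a row does not reach only later rows make up. A row lasts 1/8 s, in which the tool goes at most 62.5 mm and 10.7 degrees, less where a joint would pass 70% of its speed; a pose out of reach is approached as far as the arm can. A call with a gripper value outside its range is refused whole. The fingers move at their own pace and stop on an object; the grip force is fixed at half the most. Time passes only in rows, so rows that repeat a pose let the fingers close. It gives the time, the measured TCP pose, the force, the opening and the grip force at its end, in the units of the state.
- state(): the state, without advancing time (a new reading comes with each control period).
- grab_frame(name): name is "scene" or "side" or "wrist"; returns (picture, depth): 384x512x3 uint8, red, green, blue; 384x512 float32, m along the optical axis (not along the pixel's ray), 0 where there is no reading.
- camera_params(name): a dict with "fovy" (degrees; the focal length in pixels is half the picture's height over the tangent of half this angle, whatever the lens; pixels are square), "cx", "cy" (the principal point, pixels), "rvec" (rotation vector, rad) and "tvec" (3), from world to camera coordinates, as OpenCV has them; the wrist camera has in their place "hand_eye" (4x4, takes a point from camera to tool coordinates, whose origin is the TCP and whose axes are the flange's). Camera axes: x right, y down, z forward; pixel columns grow to the right and rows downward; lengths in m; the calibration is good to about 2 mm. The wrist camera is an equidistant fisheye: a pixel r from the principal point sees the ray r / f radians off the axis. A picture is of the moment at which its call begins: read the wrist's pose just before it. camera_params takes no time and is no camera call.
- job_done(): hands the job in; it is judged then, once.
The state is a dict: "time": time; "joint_pos": joint angles; "joint_vel": joint speeds; "joint_efforts": joint torques, N m; "tool_pos": TCP position; "tool_rot": TCP orientation; "contact_force": force on the tool from outside, world axes, zero at the start; "ft_torque": the same for the moment, N m; "gripper_width": opening from 0.0 (shut) to 1.0 (fully open); "grasp_force": force on a finger pad.
Only numpy, scipy, OpenCV 4.12 (cv2) and the standard library are available. Lean on these libraries where they do the work, as an engineer would, in place of code of your own. Each camera call takes 0.05 s, during which the arm holds its last target. There are 200 camera calls.

## Task

The crank of the coffee mill has to come off for cleaning: pick up the forked orange wedge, rest its tines on the crank's hub plate and, keeping them down on it, slide them gently, without forcing, under the spring clip from its eared end, one tine each side of the spindle, until the clip springs over the collar and sits round the spindle's end. Leave the seated clip to the wedge, not the fingers, and do not let it drop onto the shelf. Draw the wedge out and lay it flat on the shelf, then lift the clip off by its ear and lay it flat in the middle of the wooden coaster, leaving the mug, canister and strainer alone.

Things in the scene. Friction and masses are not known exactly. Their poses are not given: they have to be found in the camera images.
- mill: Hand coffee mill screwed to the shelf; it and its crank stand still. Beech box 104 mm square (foot 116 mm) up to 92 mm, steel dome to 117 mm, crank on top. Origin: on the shelf under the spindle's axis, z up, +x along the crank arm (16 mm wide, its top 5 mm lower than the hub plate's), which ends in an upright wooden knob at x = 100 mm, 26 mm thick, top at most 160 mm above the shelf.
- mill_hub (a point): On the spindle's axis, 126 mm above the shelf; axes as the mill's. The crank's flat steel hub plate, 64 mm long (mill's x), 46 mm wide, is jammed on the spindle with its top face anywhere from this level to 3 mm below it, different each time: find it by touch. The brass spindle's shoulder, 17 mm diameter, on which the clip sits, ends 3.5 mm above this point; then a neck 9 mm thick.
- mill_collar (a point): Middle of the spindle's ball-shaped collar, 15 mm diameter, widest 12.2 mm above mill_hub. Raising the clip over it takes 6 to 12 N, that is 5 to 12 N of level push on the wedge; the push falls once the clip is half way up. The clip then springs up and holds lightly round the spindle's end, its origin about 18 to 19 mm above mill_hub, and lifts off with about 2 N.
- mill_spindle_end (a point): Rounded top of the spindle, 31.7 mm above mill_hub; the spindle's end above the collar is 8.4 mm thick. Brass marks easily: the wedge should never bear on the mill or the clip with more than 20 N.
- clip: Flat horseshoe spring clip of steel, 3 mm thick, 32 mm wide (y), closed end at x = -24 mm, tips of its two sprung arms at x = +18 mm. Origin: middle of the pocket round the spindle, on the underside; z up. Seated, the underside is 3.5 mm above mill_hub. The closed end faces away from the crank knob, give or take 17 degrees. 22 g.
- clip_ear (a point): Middle of the top edge of the clip's upright ear on its closed end (x = -22 mm, 16 mm above the clip's underside). The ear is 10 mm wide (clip's y), 4 mm thick (x), and is gripped lightly (25 N) across its width; it stands 13 mm above the clip's upper face. Axes as the clip's.
- wedge: Orange nylon forked wedge, 173 mm long, lying flat on the shelf. Origin: on the flat underside at the place to hold; x towards the tines, z up. Handle 16 mm wide, 20 mm high, from x = -55 to +28 mm; solid blade 34 mm wide, 20 mm high, to x = 46 mm; then two tines to x = 118 mm. 60 g.
- wedge_toe (a point): Midway between the toes of the wedge's two tines, on the underside, x = 118 mm. Tines 72 mm long, 7.5 mm wide, with a 19 mm slot between them that passes the spindle's shoulder; tops slope from 20 mm high at the root to 1.5 mm at the toes. The clip springs over the collar when the toes are about 42 to 60 mm beyond the spindle's axis; at 63 mm the end of the slot strikes the shoulder.
- coaster: Round wooden coaster, 100 mm diameter, 7 mm thick, rubber backed (does not move). Origin: centre of its underside, on the shelf.
- mug: Teal enamel mug, 80 mm diameter, 80 mm high, standing; origin at the centre of its foot. Leave alone.
- canister: Clear acrylic sugar canister with a dark twist cap, 88 mm diameter, 127 mm high, standing; origin at the centre of its foot. Leave alone.
- strainer: Stainless tea strainer, bowl 68 mm diameter, 28 mm high, with a wire handle reaching 130 mm along its x; origin under the bowl's centre. Leave alone.
Things that resemble listed ones, but are neither listed nor needed, are in the scene too. What is meant by the wedge is not blue, turquoise or white, and is the smaller of those in its own colour.

How it is judged:
On the way, in this order (a step that is already met when the one before it is completed fails the run):
1. the held wedge, in line with the clip, bears on the hub plate with its toes under the closed end of the still seated clip (contact force between wedge and mill above 0.5 N and contact force between the fingers and wedge above 1 N and angle between the x axis of wedge and the x axis of clip, either way round below 0.25 rad and x of wedge_toe in the frame of clip between -0.022 and 0.008 m and z of clip in the frame of mill_hub below 0.008 m), for 0.1 s.
2. with the wedge under it the clip has sprung over the collar and sits round the spindle's end (z of clip in the frame of mill_hub above 0.015 m and horizontal distance between clip and mill_hub below 0.008 m and x of wedge_toe in the frame of clip above 0 m and distance between wedge_toe and mill_hub below 0.08 m), for 0.05 s.
3. the fingers lift the clip clear of the spindle's top, the wedge lying flat on the shelf (z of clip in the frame of mill_hub above 0.034 m and contact force between the fingers and clip above 0.3 N and height (world z) of wedge below 0.004 m and angle between wedge's own z axis and vertical below 0.1 rad), for 0.05 s.
At the end, for the whole second after the job is handed in: The clip lies flat (within 7 degrees) on the coaster, its origin within 30 mm of the coaster's centre; the wedge lies flat on the shelf, underside down; both at rest and released (horizontal distance between clip and coaster below 0.03 m and z of clip in the frame of coaster between 0.005 and 0.01 m and angle between clip's own z axis and vertical below 0.12 rad and linear speed of each of clip, wedge below 0.02 m/s and height (world z) of wedge below 0.004 m and angle between wedge's own z axis and vertical below 0.1 rad); the robot touches nothing.
It fails at once if the wedge is forced against the mill or the clip with more than 20 N (contact force between wedge and mill above 20 N or contact force between wedge and clip above 20 N).
It fails at once if the fingers work on the clip while it is still seated below the collar (contact force between the fingers and clip above 1 N and z of clip in the frame of mill_hub between -0.01 and 0.015 m and horizontal distance between clip and mill_hub below 0.02 m).
It fails at once if the clip drops onto the shelf (height (world z) of clip below 0.004 m).
It fails at once if the mug, the canister or the strainer is moved by 15 mm, or the mug or canister tipped (distance of any of mug, canister, strainer from where it was at the start of the episode above 0.015 m or angle between any of mug, canister's own z axis and vertical above 0.3 rad).
It also fails if it takes over 72 s, if anything falls off the work surface, if the arm or the gripper's body presses on something with over 40 N, if the wrist force passes 120 N, or if a joint passes its speed limit or range.

## Working session

There is one attempt and no reset: what is moved stays moved. The work goes in short steps, Python scripts to look and compute and a tool call to move; the robot and the scene stay as the last step left them, time stands still between calls to the robot, and variables do not carry over. Pictures are saved under pics/ and viewed, at most 11 in all, crops included, and the job is handed in when it is done.

Besides the shell and the picture viewer there is one more tool, called after ">>>" as name(argument=value, ...) on one line, values as JSON. jog_arm: Moves the arm, as the interface text tells. Its arguments: {"type":"object","properties":{"targets":{"type":"array"}},"required":["targets"]}

```bash
ls; mkdir -p pics; cat > h.py <<'E'
from plant import *
import numpy as np, cv2
from scipy.spatial.transform import Rotation as R
def Rq(q): return R.from_quat([q[1],q[2],q[3],q[0]])
def grab(n):
    s=state(); im,d=grab_frame(n); p=camera_params(n)
    return s,np.array(im),np.array(d),p
def pose(s,p):
    if 'hand_eye' in p:
        H=np.array(p['hand_eye']); T=np.eye(4); T[:3,:3]=Rq(s['tool_rot']).as_matrix(); T[:3,3]=s['tool_pos']
        return T@H
    T=np.eye(4); T[:3,:3]=R.from_rotvec(np.ravel(p['rvec'])).as_matrix(); T[:3,3]=np.ravel(p['tvec'])
    return np.linalg.inv(T)
def rays(uv,p,shape=(384,512)):
    f=shape[0]/2/np.tan(np.radians(p['fovy'])/2)
    q=(np.atleast_2d(uv).astype(float)-[p['cx'],p['cy']])/f
    if 'hand_eye' in p:
        r=np.linalg.norm(q,axis=1,keepdims=True)+1e-12
        return np.hstack([q/r*np.sin(r),np.cos(r)])
    return np.hstack([q,np.ones((len(q),1))])
def onplane(uv,z,s,p):
    C=pose(s,p); d=rays(uv,p)@C[:3,:3].T; o=C[:3,3]
    return o+d*((z-o[2])/d[:,2])[:,None]
def bydepth(uv,d,s,p):
    uv=np.atleast_2d(uv); C=pose(s,p); r=rays(uv,p); r=r/r[:,2:]
    z=d[uv[:,1].astype(int),uv[:,0].astype(int)]
    return C[:3,3]+(r*z[:,None])@C[:3,:3].T, z
def project(P,s,p):
    C=np.linalg.inv(pose(s,p)); q=np.atleast_2d(P)@C[:3,:3].T+C[:3,3]
    f=192/np.tan(np.radians(p['fovy'])/2)
    if 'hand_eye' in p:
        r=np.hypot(q[:,0],q[:,1]);t=np.arctan2(r,q[:,2]);return q[:,:2]/r[:,None]*t[:,None]*f+[p['cx'],p['cy']]
    return q[:,:2]/q[:,2:]*f+[p['cx'],p['cy']]
def save(n,im): cv2.imwrite(f'pics/{n}.png',im[:,:,::-1])
E
python3 - <<'E'
from h import *
ims=[]
for n in ('scene','side','wrist'):
    s,im,d,p=grab(n); save(n,im); np.savez(n,im=im,d=d); print(n,p,pose(s,p)[:3,3],(d>0).mean())
print(state())
E
```

```text
pics
scene {'fovy': 48.06701026296911, 'cx': 255.15476423599677, 'cy': 191.90548860339754, 'rvec': array([ 2.31361575,  1.12499857, -0.35207933]), 'tvec': array([-0.28990855, -0.20204649,  1.63959607])} [ 1.04529066 -0.45306857  1.2309514 ] 0.9961649576822916
side {'fovy': 42.205374792207564, 'cx': 248.0460908339779, 'cy': 187.2299437734829, 'rvec': array([ 0.65482994, -2.51043268,  1.31999514]), 'tvec': array([0.37808541, 0.21009801, 1.37077128])} [-0.15727174  1.06755034  0.94958177] 0.9960225423177084
wrist {'fovy': 65.70646984690485, 'cx': 255.7174637996554, 'cy': 191.40848065346142, 'hand_eye': array([[-2.04608297e-04, -9.44997594e-01, -3.27077216e-01,
         8.47460514e-02],
       [ 9.99999970e-01, -1.48569054e-04, -1.96317227e-04,
        -4.67067737e-04],
       [ 1.36925755e-04, -3.27077246e-01,  9.44997596e-01,
        -1.41224555e-01],
       [ 0.00000000e+00,  0.00000000e+00,  0.00000000e+00,
         1.00000000e+00]])} [0.62422195 0.08477356 0.37142508] 0.9958750406901041
{'time': 0.15, 'joint_pos': array([-1.19003178e-01,  5.32127930e-02,  1.61400863e+00, -6.79058419e-06,
        1.47600346e+00, -1.19007781e-01]), 'joint_vel': array([-0.00086788,  0.00028405, -0.00366294,  0.00065573,  0.0007753 ,
       -0.00073945]), 'joint_efforts': array([ 5.10442842e-04, -3.94241810e+01, -3.70721948e+01, -1.15854355e-04,
        4.61802789e-03,  5.00508997e-05]), 'tool_pos': array([6.24499743e-01, 5.63417809e-05, 2.30322798e-01]), 'tool_rot': array([-6.39424245e-04,  7.07104689e-01,  7.07108402e-01, -5.07142498e-04]), 'contact_force': array([ 0.61176239, -0.44562203,  0.07755528]), 'ft_torque': array([ 0.0420443 , -0.01677815, -0.01536562]), 'grasp_force': 0.0, 'gripper_width': 1.0037535482609126}
```

View pics/scene.png

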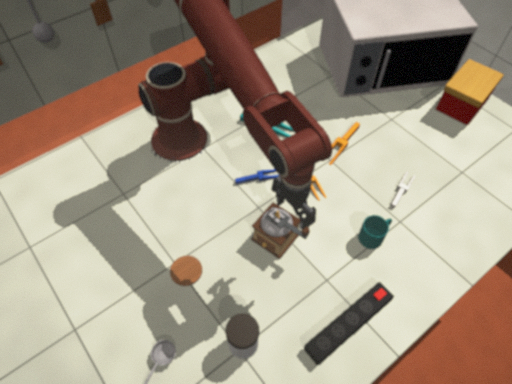

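View pics/side.png

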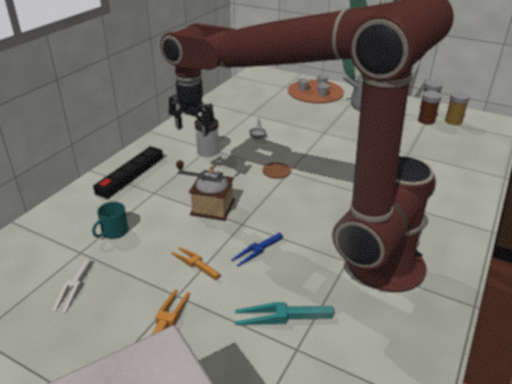

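```bash
cat > m.py <<'E'
from h import *
s=state()
Z=np.load('side.npz'); im,d=Z['im'],Z['d']; p=camera_params('side')
hsv=cv2.cvtColor(im,cv2.COLOR_RGB2HSV)
def blobs(m,z,name,minA=40):
    n,l,st,c=cv2.connectedComponentsWithStats(m.astype(np.uint8))
    for i in range(1,n):
        if st[i,4]<minA: continue
        ys,xs=np.where(l==i); uv=np.c_[xs,ys]; P=onplane(uv,z,s,p)
        q,_=bydepth(uv,d,s,p)
        (cx,cy),(w,h),a=cv2.minAreaRect((P[:,:2]*1000).astype(np.float32))
        print(name,st[i],'c',c[i].round(),'world',round(cx),round(cy),'size',round(w),round(h),round(a),'depthmean',q.mean(0).round(3),'z max',q[:,2].max().round(3))
H,S,V=hsv[...,0],hsv[...,1],hsv[...,2]
orange=(H>=8)&(H<=20)&(S>180)&(V>120)
blobs(orange,0.008,'orange')
blobs((H>=3)&(H<=18)&(S>100)&(V>60),0.007,'brown')
print(hsv[170,277],hsv[262,200])
print('mug',bydepth([[113,220]],d,s,p),'mill top',bydepth([[212,172],[212,183],[180,164],[190,173]],d,s,p),'can',bydepth([[207,138]],d,s,p),'str',bydepth([[258,133]],d,s,p),'coaster',bydepth([[277,170]],d,s,p))
E
python3 m.py; python3 - <<'E'
import cv2,numpy as np
w=cv2.imread('pics/wrist.png');s=cv2.imread('pics/side.png')[140:290,140:290]
cv2.imwrite('pics/c1.png',np.hstack([cv2.resize(s,(384,384),interpolation=2),w[:, 50:460]]))
E
```

```text
brown [ 337    0  115   53 2024] c [399.  17.] world 634 -2341 size 1302 631 86 depthmean [0.047 0.148 0.697] z max 0.95
brown [ 170   12  169   56 2751] c [254.  36.] world 1149 -1585 size 1211 743 46 depthmean [0.393 0.064 0.583] z max 0.95
brown [289  80  54  23 688] c [315.  93.] world 614 -973 size 250 243 53 depthmean [ 0.607 -0.948  0.01 ] z max 0.95
brown [ 360   89   33  126 1088] c [376. 148.] world 236 -667 size 102 998 14 depthmean [0.028 0.233 0.473] z max 0.95
brown [421 103  14  21 164] c [428. 113.] world 107 -999 size 47 199 7 depthmean [ 0.095 -0.897  0.051] z max 0.095
brown [264 163  26  15 301] c [276. 170.] world 470 -272 size 88 92 28 depthmean [ 0.462 -0.254  0.019] z max 0.95
brown [191 178  41  21 165] c [213. 191.] world 614 -78 size 118 121 14 depthmean [0.526 0.048 0.091] z max 0.096
brown [395 183  33  31 368] c [407. 198.] world 26 -346 size 82 203 2 depthmean [-0.029  0.082  0.285] z max 0.306
brown [199 213  26   6  56] c [212. 216.] world 527 61 size 80 18 21 depthmean [0.524 0.065 0.01 ] z max 0.016
brown [354 212  50  42 501] c [388. 229.] world 31
[... 470 characters left out ...]
e 52 142 14 depthmean [0.401 0.447 0.022] z max 0.95
[ 11 132 120] [ 15 170 181]
mug (array([[0.71553023, 0.28173737, 0.06857445]]), array([1.4140228], dtype=float32)) mill top (array([[0.5453041 , 0.0215538 , 0.13876197],
       [0.53365651, 0.04148319, 0.11450565],
       [0.64431719, 0.04576186, 0.14978917],
       [0.61810581, 0.03393929, 0.11894968]]), array([1.493769 , 1.4885416, 1.5095264, 1.5251055], dtype=float32)) can (array([[ 0.72857464, -0.22891891,  0.08438758]]), array([1.7780999], dtype=float32)) str (array([[ 0.6544588 , -0.47913215,  0.00677597]]), array([1.972869], dtype=float32)) coaster (array([[ 0.46783688, -0.27216658,  0.00671633]]), array([1.7494458], dtype=float32))
```

View pics/c1.png

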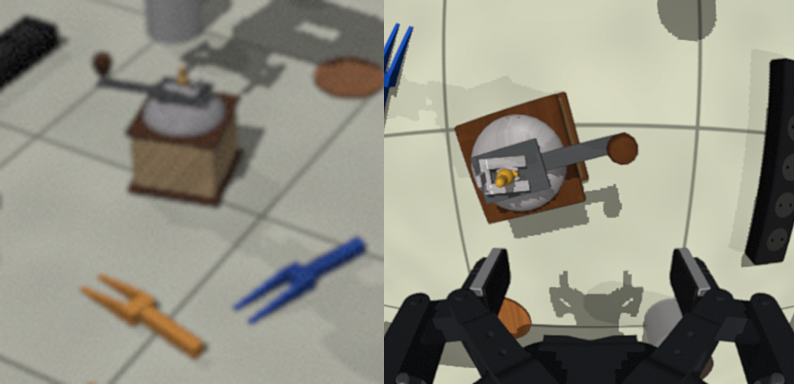

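>>> jog_arm(targets=[[[1.3, -0.9, 0], [0, 0, 1.3], 100], [[2.6, -1.8, 0], [0, 0, 2.6], 100], [[3.9, -2.7, 0], [0, 0, 3.9], 100], [[5.2, -3.7, 0], [0, 0, 5.2], 100], [[6.5, -4.6, 0], [0, 0, 6.5], 100], [[7.8, -5.5, 0], [0, 0, 7.8], 100], [[9.1, -6.4, 0], [0, 0, 9.1], 100], [[10.4, -7.3, 0], [0, 0, 10.4], 100]])

```text
time: 1.15
tool_pos: [0.4415, 0.2609, 0.231]
tool_rot: [0.0, 0.998, 0.056, -0.0]
contact_force: [-0.1, -0.9, -0.7]
gripper_width: 1.0
grasp_force: 0.0
```

>>> jog_arm(targets=[[[0, 0, 0.5], [0, 0, 1.2], 100], [[0, 0, 1], [0, 0, 2.4], 100], [[0, 0, 1], [0, 0, 2.4], 100], [[0, 0, 1], [0, 0, 2.4], 100]])

```text
time: 1.65
tool_pos: [0.4426, 0.2599, 0.2066]
tool_rot: [-0.0, 0.994, -0.107, 0.0]
contact_force: [-0.6, -0.1, -1.0]
gripper_width: 1.001
grasp_force: 0.0
```

```bash
cat > w.py <<'E'
from h import *
import sys
def look(tag):
    s,im,d,p=grab('wrist'); save(tag,im); np.savez(tag,im=im,d=d); return s,im,d,p
if __name__=='__main__':
    s,im,d,p=look('w1')
    hsv=cv2.cvtColor(im,cv2.COLOR_RGB2HSV); H,S,V=[hsv[...,i] for i in range(3)]
    m=((H>=6)&(H<=22)&(S>150)&(V>90)).astype(np.uint8)
    n,l,st,c=cv2.connectedComponentsWithStats(m)
    M=Rq(s['tool_rot']).as_matrix(); print(s['tool_pos'],M.round(3))
    for i in range(1,n):
        if st[i,4]<300: continue
        ys,xs=np.where(l==i); q,_=bydepth(np.c_[xs,ys],d,s,p)
        print(st[i],q.mean(0),cv2.minAreaRect((q[:,:2]*1000).astype(np.float32)),np.percentile(q[:,2],[5,50,95]))
E
python3 w.py
```

```text
[0.44263031 0.25994915 0.20661991] [[ 0.977 -0.213  0.   ]
 [-0.213 -0.977  0.   ]
 [ 0.    -0.    -1.   ]]
[ 241   81   31  144 2124] [0.45863104 0.2570051  0.01629294] ((454.5997619628906, 257.9233703613281), (35.207706451416016, 169.77532958984375), 76.7575912475586) [0.00218328 0.01782313 0.01958485]
[  60  177  131   85 2427] [0.406032   0.45076492 0.01937772] ((423.1101989746094, 397.806396484375), (65.46282196044922, 365.7671813964844), 22.99266242980957) [0.00322802 0.02263542 0.0257681 ]
```

View pics/w1.png

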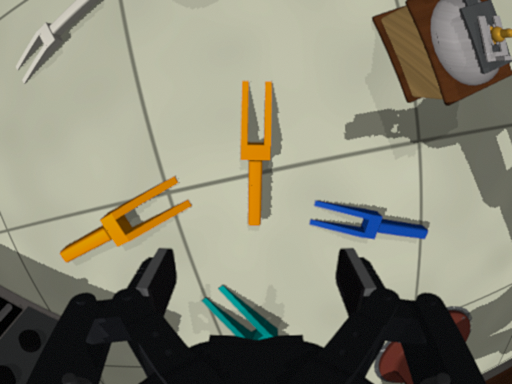

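>>> jog_arm(targets=[[[-0.78, -0.04, 1.5], [0, 0, 0.12], 100], [[-0.78, -0.04, 3.5], [0, 0, 0.12], 100], [[-0.78, -0.04, 5.5], [0, 0, 0.12], 100], [[-0.78, -0.04, 7], [0, 0, 0.12], 100], [[-0.78, -0.04, 7.7], [0, 0, 0.12], 100], [[-0.78, -0.04, 8.08], [0, 0, 0.12], 100], [[-0.78, -0.04, 8.08], [0, 0, 0.12], 100], [[-0.78, -0.04, 8.08], [0, 0, 0.12], 60]])

```text
time: 2.7
tool_pos: [0.425, 0.2657, 0.0059]
tool_rot: [-0.001, 0.993, -0.116, 0.001]
contact_force: [-0.2, 0.6, 1.0]
gripper_width: 0.819
grasp_force: 0.0
```

>>> jog_arm(targets=[[[0, 0, 0], [0, 0, 0], 40], [[0, 0, 0], [0, 0, 0], 25], [[0, 0, 0], [0, 0, 0], 0], [[0, 0, 0], [0, 0, 0], 0], [[0, 0, 0], [0, 0, 0], 0], [[0, 0, 0], [0, 0, 0], 0], [[0, 0, 0], [0, 0, 0], 0]])

```text
time: 3.58
tool_pos: [0.4242, 0.2654, 0.0049]
tool_rot: [-0.0, 0.993, -0.116, 0.0]
contact_force: [-1.7, 0.7, 5.4]
gripper_width: 0.169
grasp_force: 61.8
```

>>> jog_arm(targets=[[[0, 0, -0.5], [0, 0, 0], 0], [[0, 0, -2], [0, 0, 0], 0], [[0, 0, -4], [0, 0, 0], 0], [[0, 0, -6], [0, 0, 0], 0], [[0, 0, -8], [0, 0, 0], 0], [[0, 0, -9], [0, 0, 0], 0], [[0, 0, -9], [0, 0, 0], 0]])

```text
time: 4.45
tool_pos: [0.4246, 0.2656, 0.232]
tool_rot: [-0.001, 0.993, -0.116, 0.002]
contact_force: [-0.1, -0.8, -1.4]
gripper_width: 0.17
grasp_force: 61.1
```

```bash
python3 - <<'E'
from h import *
Z=np.load('wrist.npz'); im,d=Z['im'],Z['d']; p=camera_params('wrist')
s={'tool_pos':np.array([.6245,.0000563,.2303228]),'tool_rot':np.array([-6.39e-4,.707105,.707108,-5.07e-4])}
ys,xs=np.mgrid[0:384,0:512]; uv=np.c_[xs.ravel(),ys.ravel()]
P,_=bydepth(uv,d,s,p); P=P.reshape(384,512,3)
hsv=cv2.cvtColor(im,cv2.COLOR_RGB2HSV); H,S,V=[hsv[...,i] for i in range(3)]
reg=(P[...,0]>.45)&(P[...,0]<.72)&(abs(P[...,1])<.12)
def rep(n,m):
    q=P[m]; print(n,m.sum(),q.mean(0).round(4),q.min(0).round(4),q.max(0).round(4), uv.reshape(384,512,2)[m].mean(0))
    return q
gold=reg&(H>15)&(H<30)&(S>140)&(P[...,2]>.12); q=rep('brass',gold)
print('top',q[q[:,2]>.15].mean(0) if (q[:,2]>.15).any() else 0)
k=reg&(P[...,0]>.6)&(P[...,2]>.13); rep('knob',k)
pl=reg&(P[...,2]>.118)&(P[...,2]<.135)&(P[...,0]<.59); q=rep('plate',pl)
h=np.histogram(q[:,2],bins=np.arange(.118,.136,.001));print(h[0])
print(cv2.minAreaRect((q[:,:2]*1000).astype(np.float32)))
bright=reg&(P[...,2]>.125)&(V>150)&(S<60)&(P[...,0]<.6)&(P[...,0]>.48); rep('clip?',bright)
y0,x0=150,50+70
c=im[130:230,110:310]; save('clipcrop',cv2.resize(c,(800,400),interpolation=cv2.INTER_CUBIC))
E
```

```text
brass 270 [0.5555 0.0181 0.1462] [0.5469 0.0037 0.1271] [0.6246 0.084  0.3716] [171.27777778 177.49259259]
top [0.55470993 0.01783503 0.15782999]
knob 20602 [0.653  0.0143 0.3037] [ 0.6    -0.015   0.1435] [0.699  0.084  0.3716] [333.19973789 328.73667605]
plate 3251 [0.5573 0.0187 0.1263] [ 0.5165 -0.0134  0.118 ] [0.59   0.0458 0.1349] [179.5262996  169.95262996]
[ 58  58  30  25  96 716 952 191   5  16  25  51 356 531 125  13   3   0]
((556.3001708984375, 16.94239044189453), (72.7704086303711, 46.47583770751953), 14.8272066116333)
clip? 833 [0.5485 0.0178 0.1347] [ 0.528  -0.0122  0.1292] [0.5818 0.0317 0.3062] [166.72028812 174.81872749]
```

View pics/clipcrop.png

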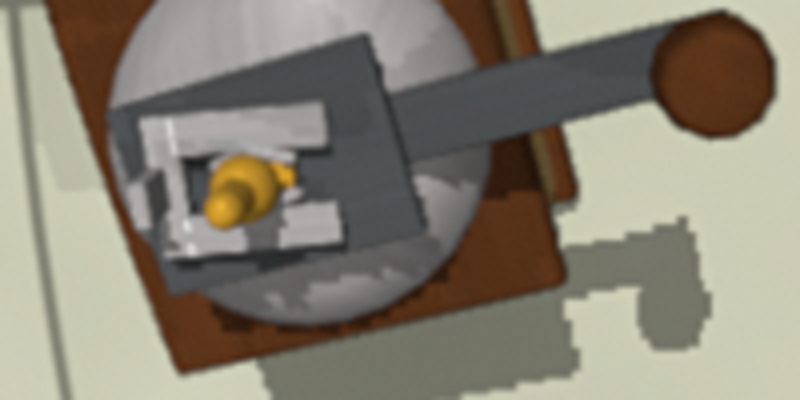

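```bash
cat > clip.py <<'E'
from h import *
def clip(im,d,s,p,z0=.128,z1=.139):
    ys,xs=np.mgrid[0:384,0:512]; uv=np.c_[xs.ravel(),ys.ravel()]
    P,_=bydepth(uv,d,s,p); P=P.reshape(384,512,3)
    hsv=cv2.cvtColor(im,cv2.COLOR_RGB2HSV); H,S,V=[hsv[...,i] for i in range(3)]
    reg=(abs(P[...,0]-.55)<.06)&(abs(P[...,1]-.018)<.06)
    m=reg&(S<60)&(V>130)&(P[...,2]>z0)&(P[...,2]<z1)
    q=onplane(uv.reshape(384,512,2)[m],(z0+z1)/2-.001,s,p)[:,:2]
    print('clip n',m.sum(),cv2.minAreaRect((q*1000).astype(np.float32)))
    g=reg&(H>15)&(H<32)&(S>140)&(P[...,2]>.125)
    for a,b in((.150,.17),(.134,.142)):
        gg=g&(P[...,2]>a)&(P[...,2]<b)
        if gg.sum()>3: print('brass',a,b,gg.sum(),P[gg].mean(0).round(4))
    # brass outline centre line at top: smallest circle of topmost
    return P,m,g
if __name__=='__main__':
    Z=np.load('wrist.npz'); p=camera_params('wrist')
    s={'tool_pos':np.array([.6245,.0000563,.2303228]),'tool_rot':np.array([-6.39e-4,.707105,.707108,-5.07e-4])}
    P,m,g=clip(Z['im'],Z['d'],s,p)
    v=m.astype(np.uint8)*255; 
    q=P[m]; 
    for k in np.argsort(q[:,0])[[0,5,20,-20,-5,-1]]: print(q[k].round(4))
E
python3 clip.py
```

```text
clip n 859 ((550.0069580078125, 16.360872268676758), (41.05015182495117, 31.402639389038086), 5.126715183258057)
brass 0.15 0.17 91 [0.5536 0.0173 0.1544]
brass 0.134 0.142 92 [0.5558 0.0186 0.14  ]
[0.5277 0.0277 0.1309]
[0.5283 0.0258 0.1306]
[0.5297 0.0243 0.132 ]
[0.5691 0.0065 0.1311]
[0.5707 0.0038 0.131 ]
[0.5712 0.0078 0.1323]
```

>>> jog_arm(targets=[[[0.7, 1.5, 0], [0, 0, -0.4], 0], [[1.4, 3.1, 0], [0, 0, -0.8], 0], [[2.2, 4.7, 0], [0, 0, -1.2], 0], [[2.9, 6.3, 0], [0, 0, -1.6], 0], [[3.6, 7.9, 0], [0, 0, -2], 0], [[4.34, 9.48, 0], [0, 0, -2.3], 0], [[4.34, 9.48, 1], [0, 0, -2.3], 0], [[4.34, 9.48, 2], [0, 0, -2.3], 0]])

```text
time: 5.45
tool_pos: [0.4732, 0.0089, 0.1763]
tool_rot: [-0.0, 0.999, 0.043, -0.002]
contact_force: [0.1, 0.2, -1.1]
gripper_width: 0.165
grasp_force: 61.1
```

>>> jog_arm(targets=[[[0, 0, 0.15], [0, 0, 0], 0], [[0, 0, 0.15], [0, 0, 0], 0]])

```text
time: 5.7
tool_pos: [0.4738, 0.0097, 0.1747]
tool_rot: [-0.0, 0.999, 0.044, -0.001]
contact_force: [-0.2, 0.1, -0.9]
gripper_width: 0.167
grasp_force: 61.1
```

```bash
python3 - <<'E'
from w import *; from clip import clip
s,im,d,p=look('w2'); print(s['tool_pos'],s['tool_rot'],s['contact_force'])
P,m,g=clip(im,d,s,p)
E
```

```text
[0.47383482 0.00966817 0.17465745] [-1.50252981e-04  9.99028061e-01  4.40679687e-02 -9.61670930e-04] [-0.1893481   0.07628985 -0.88047319]
clip n 1025 ((549.5458984375, 17.3917179107666), (41.05647659301758, 22.389724731445312), 5.429068565368652)
brass 0.15 0.17 297 [0.5633 0.0176 0.16  ]
brass 0.134 0.142 183 [0.553  0.0168 0.1406]
```

View pics/w2.png

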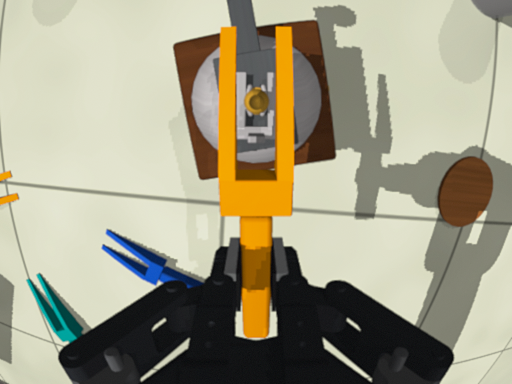

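```bash
python3 - <<'E'
from h import *
Z=np.load('w2.npz'); im,d=Z['im'],Z['d']; p=camera_params('wrist')
s={'tool_pos':np.array([.47383,.009668,.174657]),'tool_rot':np.array([-1.5e-4,.999028,.044068,-9.6e-4])}
hsv=cv2.cvtColor(im,cv2.COLOR_RGB2HSV).astype(int); H,S,V=[hsv[...,i] for i in range(3)]
M=Rq(s['tool_rot']).as_matrix(); t=s['tool_pos']
def tool(q): return (q-t)@M
o=(H>=6)&(H<=19)&(S>200)&(V>140)
for r in range(30,180,12):
    xs=np.where(o[r,210:300])[0]+210
    L=xs[xs<250]; Rr=xs[xs>262]
    if len(L)<3 or len(Rr)<3: continue
    inner=(L.max()+.5,Rr.min()-.5); outer=(L.min()-.5,Rr.max()+.5)
    uv=np.array([[inner[0],r],[inner[1],r],[outer[0],r],[outer[1],r]])
    z,_=bydepth(np.array([[int(L.mean()),r],[int(Rr.mean()),r]]),d,s,p)
    q=tool(onplane(uv,z[:,2].mean(),s,p))*1000
    print(r,'x',q[0,0].round(1),'y in',q[:2,1].round(1),q[:2,1].mean().round(2),'out',q[2:,1].round(1),q[2:,1].mean().round(2),'z',z[:,2].round(4))
g=(H>17)&(H<32)&(S>120); g[:, :238]=0; g[:,275:]=0; g[:80]=0; g[125:]=0
ys,xs=np.where(g); print(len(xs),xs.min(),xs.max(),ys.min(),ys.max())
c=np.array([[(xs.min()+xs.max())/2,(ys.min()+ys.max())/2]])
for z in(.138,.15,.155): print(z,onplane(c,z,s,p).round(4),(tool(onplane(c,z,s,p))*1000).round(1))
q,_=bydepth(np.c_[xs,ys],d,s,p); k=q[:,2]>.150; k&=q[:,2]<.162; print(k.sum(),xs[k].mean(),ys[k].mean()); a=np.array([[xs[k].mean(),ys[k].mean()]]); print((tool(onplane(a,.156,s,p))*1000).round(1), onplane(a,.156,s,p))
ys,xs=np.where(o); k=(ys<60)&(xs>215)&(xs<295); print('toe rows',ys[k].min()); print((tool(onplane([[228,ys[k].min()]],t[2]-.005,s,p))*1000).round(1))
E
```

```text
30 x 115.0 y in [-10.    8.6] -0.68 out [-17.2  16.8] -0.2 z [0.1699 0.1708]
42 x 108.6 y in [-9.8  8.9] -0.44 out [-17.9  17. ] -0.44 z [0.1727 0.1721]
114 x 74.1 y in [-9.5  8.6] -0.44 out [-17.3  16.8] -0.21 z [0.18   0.1801]
150 x 58.3 y in [-9.4  8.5] -0.44 out [-17.6  16.7] -0.44 z [0.1842 0.1851]
162 x 53.2 y in [-9.4  8. ] -0.67 out [-17.5  17. ] -0.22 z [0.1864 0.1869]
479 244 268 87 114
0.138 [[0.5525 0.0168 0.138 ]] [[79.1 -0.2 36.5]]
0.15 [[0.5529 0.0169 0.15  ]] [[79.4 -0.2 24.5]]
0.155 [[0.553  0.0169 0.155 ]] [[79.6 -0.2 19.5]]
192 255.76041666666666 102.0
[[78.8 -0.3 18.5]] [[0.552248   0.01693189 0.156     ]]
toe rows 26
[[117.3 -13.6   4.8]]
```

>>> jog_arm(targets=[[[-0.7, 0, 0], [0, 0, 0], 0], [[-1.7, 0, 0], [0, 0, 0], 0], [[-2.66, 0, 0], [0, 0, 0], 0], [[-2.66, 0, 0], [0, 0, 0], 0], [[-2.66, 0, 0.6], [0, 0, 0], 0], [[-2.66, 0, 1.2], [0, 0, 0], 0], [[-2.66, 0, 1.55], [0, 0, 0], 0], [[-2.66, 0, 1.55], [0, 0, 0], 0]])

```text
time: 6.75
tool_pos: [0.4075, 0.0039, 0.1352]
tool_rot: [-0.0, 0.999, 0.044, -0.002]
contact_force: [1.1, 0.9, -1.4]
gripper_width: 0.169
grasp_force: 61.1
```

>>> jog_arm(targets=[[[0, 0, 0], [0, 0, 0], 0], [[0, 0, 0], [0, 0, 0], 0]])

```text
time: 7.0
tool_pos: [0.4087, 0.0036, 0.1374]
tool_rot: [0.0, 0.999, 0.044, 0.001]
contact_force: [-0.4, -0.0, -1.1]
gripper_width: 0.17
grasp_force: 61.1
```

```bash
python3 - <<'E'
from w import *
s,im,d,p=look('w3'); print(s['tool_pos'],s['tool_rot'],s['contact_force'],s['ft_torque'])
_,sd,_,_=grab('side')
a=cv2.resize(sd[130:230,150:290],(560,400),interpolation=2)
b=cv2.resize(im[0:150,170:340],(453,400),interpolation=2)[:,100:340]
save('c3',np.hstack([a,b]))
E
```

```text
[0.40865673 0.00358383 0.1374027 ] [1.20401355e-04 9.99033595e-01 4.39496382e-02 5.40106027e-04] [-0.4396994  -0.04095642 -1.06959021] [-0.05915527  0.00311232  0.06428126]
```

View pics/c3.png

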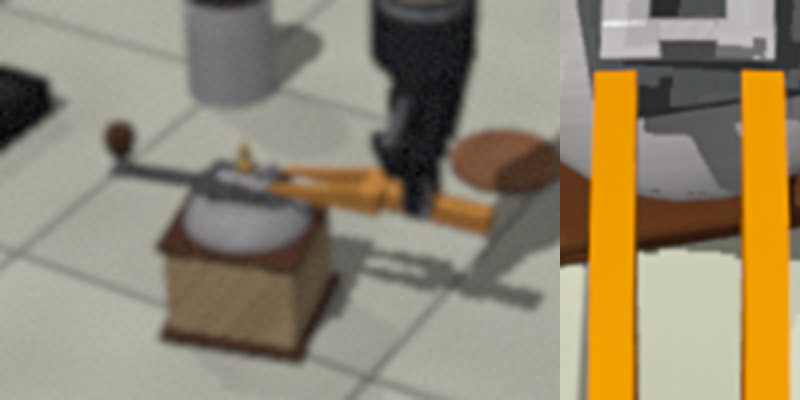

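>>> jog_arm(targets=[[[0, 0, 0.05], [0, 0, 0], 0], [[0, 0, 0.1], [0, 0, 0], 0], [[0, 0, 0.14], [0, 0, 0], 0], [[0, 0, 0.18], [0, 0, 0], 0], [[0, 0, 0.18], [0, 0, 0], 0]])

```text
time: 7.72
tool_pos: [0.4081, 0.0037, 0.1322]
tool_rot: [-0.0, 0.999, 0.044, -0.0]
contact_force: [0.1, 0.6, -0.6]
gripper_width: 0.168
grasp_force: 61.1
```

>>> jog_arm(targets=[[[0, 0, 0.02], [0, 0, 0], 0], [[0, 0, 0.03], [0, 0, 0], 0], [[0, 0, 0.04], [0, 0, 0], 0]])

```text
time: 8.1
tool_pos: [0.4082, 0.0037, 0.1313]
tool_rot: [-0.0, 0.999, 0.044, 0.0]
contact_force: [-0.2, 0.7, -1.0]
gripper_width: 0.166
grasp_force: 61.1
```

>>> jog_arm(targets=[[[0, 0, 0.01], [0, 0, 0], 0], [[0, 0, 0.02], [0, 0, 0], 0], [[0, 0, 0.02], [0, 0, 0], 0]])

```text
time: 8.48
tool_pos: [0.4082, 0.0037, 0.1308]
tool_rot: [0.0, 0.999, 0.044, 0.0]
contact_force: [-0.1, -0.3, -0.3]
gripper_width: 0.17
grasp_force: 61.1
```

>>> jog_arm(targets=[[[0, 0, 0.02], [0, 0, 0], 0], [[0, 0, 0.02], [0, 0, 0], 0]])

```text
time: 8.72
tool_pos: [0.4082, 0.0037, 0.1303]
tool_rot: [-0.0, 0.999, 0.044, -0.0]
contact_force: [0.1, -0.9, -0.3]
gripper_width: 0.167
grasp_force: 61.1
```

>>> jog_arm(targets=[[[0, 0, 0.02], [0, 0, 0], 0], [[0, 0, 0.02], [0, 0, 0], 0]])

```text
time: 8.98
tool_pos: [0.4083, 0.0037, 0.1299]
tool_rot: [0.0, 0.999, 0.044, 0.0]
contact_force: [-0.0, -0.6, 0.8]
gripper_width: 0.167
grasp_force: 61.2
```

>>> jog_arm(targets=[[[0, 0, 0.02], [0, 0, 0], 0], [[0, 0, 0.02], [0, 0, 0], 0]])

```text
time: 9.22
tool_pos: [0.4083, 0.0036, 0.1295]
tool_rot: [0.0, 0.999, 0.044, 0.0]
contact_force: [-0.0, -0.3, 1.2]
gripper_width: 0.17
grasp_force: 61.3
```

>>> jog_arm(targets=[[[0, 0, 0.02], [0, 0, 0], 0], [[0, 0, 0.02], [0, 0, 0], 0]])

```text
time: 9.48
tool_pos: [0.4084, 0.0036, 0.1291]
tool_rot: [0.0, 0.999, 0.044, 0.0]
contact_force: [-1.8, -0.2, 2.5]
gripper_width: 0.172
grasp_force: 61.5
```

>>> jog_arm(targets=[[[0, 0, 0.02], [0, 0, 0], 0], [[0, 0, 0.02], [0, 0, 0], 0]])

```text
time: 9.72
tool_pos: [0.4083, 0.0036, 0.1285]
tool_rot: [0.0, 0.999, 0.044, 0.0]
contact_force: [-2.1, 0.1, 3.8]
gripper_width: 0.17
grasp_force: 61.6
```

```bash
python3 - <<'E'
from h import *
for i in range(3):
    grab_frame('wrist'); s=state(); print(s['tool_pos'],s['contact_force'],s['ft_torque'],Rq(s['tool_rot']).as_matrix()[:,2].round(4))
E
```

```text
[0.40834713 0.00362758 0.12854553] [-2.37695411 -0.06444408  3.56820574] [ 0.0736454  -0.05714905  0.00819822] [ 3.e-04 -1.e-04 -1.e+00]
[0.40835744 0.00362715 0.12853262] [-1.82492879 -0.10917454  4.30158131] [-0.02000429 -0.06166298 -0.02489279] [ 4.e-04 -1.e-04 -1.e+00]
[0.40833257 0.00363502 0.12850089] [-1.43885903  0.14286334  3.97204286] [-0.01514827 -0.121262    0.04092557] [ 3.e-04 -1.e-04 -1.e+00]
```

>>> jog_arm(targets=[[[0.06, 0, 0], [0, 0, 0], 0], [[0.12, 0, 0], [0, 0, 0], 0], [[0.18, 0, 0], [0, 0, 0], 0], [[0.24, 0, 0], [0, 0, 0], 0], [[0.3, 0, 0], [0, 0, 0], 0], [[0.36, 0, 0], [0, 0, 0], 0], [[0.42, 0, 0], [0, 0, 0], 0], [[0.42, 0, 0], [0, 0, 0], 0]])

```text
time: 10.88
tool_pos: [0.4189, 0.0046, 0.1284]
tool_rot: [0.0, 0.999, 0.044, 0.0]
contact_force: [-2.8, 0.2, 4.9]
gripper_width: 0.168
grasp_force: 61.8
```

```bash
cat > look.py <<'E'
from w import *
from clip import clip
import sys
s,im,d,p=look(sys.argv[1]); print(s['time'],s['tool_pos'],s['contact_force'].round(1),s['ft_torque'].round(2))
M=Rq(s['tool_rot']).as_matrix(); print('spindle ahead of toe, lateral (mm):',((np.array([.553,.0169,.126])-s['tool_pos'])@M*1000-[117.3,-.4,0]).round(1))
clip(im,d,s,p,.126,.139)
E
python3 look.py w4
```

```text
10.875 [0.41892489 0.00458221 0.12840903] [-2.8  0.2  4.9] [ 0.06 -0.11 -0.  ]
spindle ahead of toe, lateral (mm): [17.3 -0.1  2.5]
clip n 1604 ((519.4300537109375, 13.811578750610352), (55.737457275390625, 31.37220001220703), 5.286416053771973)
brass 0.134 0.142 852 [0.4972 0.0103 0.1355]
```

>>> jog_arm(targets=[[[0.0, 0, -0.02], [0, 0, 0], 0], [[0.06, 0, -0.03], [0, 0, 0], 0], [[0.12, 0, -0.03], [0, 0, 0], 0], [[0.18, 0, -0.03], [0, 0, 0], 0], [[0.24, 0, -0.03], [0, 0, 0], 0], [[0.24, 0, -0.03], [0, 0, 0], 0]])

```text
time: 11.68
tool_pos: [0.4248, 0.0051, 0.129]
tool_rot: [-0.0, 0.999, 0.044, 0.0]
contact_force: [-2.8, -0.3, 3.0]
gripper_width: 0.168
grasp_force: 61.7
```

>>> jog_arm(targets=[[[0.06, 0, 0], [0, 0, 0], 0], [[0.12, 0, 0], [0, 0, 0], 0], [[0.18, 0, 0], [0, 0, 0], 0], [[0.24, 0, 0], [0, 0, 0], 0], [[0.24, 0, 0], [0, 0, 0], 0]])

```text
time: 12.3
tool_pos: [0.4308, 0.0057, 0.1291]
tool_rot: [-0.0, 0.999, 0.044, 0.0]
contact_force: [-2.3, -0.4, 4.7]
gripper_width: 0.168
grasp_force: 61.7
```

>>> jog_arm(targets=[[[0.04, 0, -0.02], [0, 0, 0], 0], [[0.1, 0, -0.02], [0, 0, 0], 0], [[0.16, 0, -0.02], [0, 0, 0], 0], [[0.22, 0, -0.02], [0, 0, 0], 0], [[0.22, 0, -0.02], [0, 0, 0], 0]])

```text
time: 12.92
tool_pos: [0.4362, 0.0061, 0.1295]
tool_rot: [-0.0, 0.999, 0.044, -0.0]
contact_force: [-3.2, 0.5, 2.7]
gripper_width: 0.161
grasp_force: 61.6
```

>>> jog_arm(targets=[[[0.05, 0, 0], [0, 0, 0], 0], [[0.1, 0, 0], [0, 0, 0], 0], [[0.15, 0, 0], [0, 0, 0], 0], [[0.2, 0, 0], [0, 0, 0], 0], [[0.2, 0, 0], [0, 0, 0], 0]])

```text
time: 13.55
tool_pos: [0.4411, 0.0066, 0.1295]
tool_rot: [-0.0, 0.999, 0.044, -0.0]
contact_force: [-4.5, -0.4, 3.5]
gripper_width: 0.169
grasp_force: 61.6
```

```bash
python3 look.py w5
```

```text
13.55 [0.44109517 0.00657599 0.12951333] [-4.5 -0.4  3.5] [-0.04  0.38 -0.03]
spindle ahead of toe, lateral (mm): [-4.9 -0.1  3.5]
clip n 2985 ((542.0941162109375, 15.917219161987305), (54.16499328613281, 32.66693878173828), 5.00386905670166)
brass 0.15 0.17 353 [0.5512 0.0167 0.1548]
brass 0.134 0.142 2716 [0.5127 0.013  0.1382]
```

>>> jog_arm(targets=[[[0.04, 0, -0.02], [0, 0, 0], 0], [[0.08, 0, -0.02], [0, 0, 0], 0], [[0.12, 0, -0.02], [0, 0, 0], 0], [[0.16, 0, -0.02], [0, 0, 0], 0], [[0.2, 0, -0.02], [0, 0, 0], 0], [[0.2, 0, -0.02], [0, 0, 0], 0]])

```text
time: 14.35
tool_pos: [0.446, 0.007, 0.1299]
tool_rot: [-0.0, 0.999, 0.044, -0.0]
contact_force: [-5.3, 0.2, 2.3]
gripper_width: 0.17
grasp_force: 61.4
```

>>> jog_arm(targets=[[[0.04, 0, 0], [0, 0, 0], 0], [[0.08, 0, 0], [0, 0, 0], 0], [[0.12, 0, 0], [0, 0, 0], 0], [[0.16, 0, 0], [0, 0, 0], 0], [[0.2, 0, 0], [0, 0, 0], 0], [[0.2, 0, 0], [0, 0, 0], 0]])

```text
time: 15.1
tool_pos: [0.4497, 0.0074, 0.1299]
tool_rot: [0.0, 0.999, 0.044, -0.002]
contact_force: [-11.1, -0.8, 5.5]
gripper_width: 0.167
grasp_force: 61.9
```

>>> jog_arm(targets=[[[0, 0, -0.02], [0, 0, 0], 0], [[0, 0, -0.04], [0, 0, 0], 0], [[0, 0, -0.04], [0, 0, 0], 0]])

```text
time: 15.48
tool_pos: [0.4499, 0.0074, 0.1302]
tool_rot: [-0.0, 0.999, 0.044, -0.002]
contact_force: [-7.3, -1.0, 2.0]
gripper_width: 0.167
grasp_force: 61.3
```

```bash
python3 look.py w6; python3 - <<'E'
from h import *
s,sd,d,p=grab('side'); im=np.load('w6.npz')['im']
a=cv2.resize(sd[140:210,180:270],(515,400),interpolation=2)
b=cv2.resize(im[20:150,200:300],(308,400),interpolation=2)[:,:285]
save('c6',np.hstack([a,b]))
E
```

```text
15.475 [0.44994092 0.00739996 0.13024807] [-7.3 -1.   2. ] [-0.2   1.05  0.01]
spindle ahead of toe, lateral (mm): [-13.8  -0.    3.9]
clip n 2984 ((549.0603637695312, 16.573759078979492), (39.98646545410156, 32.88237762451172), 5.19513463973999)
brass 0.15 0.17 354 [0.5516 0.0168 0.1548]
brass 0.134 0.142 2569 [0.5181 0.0137 0.1387]
```

View pics/c6.png

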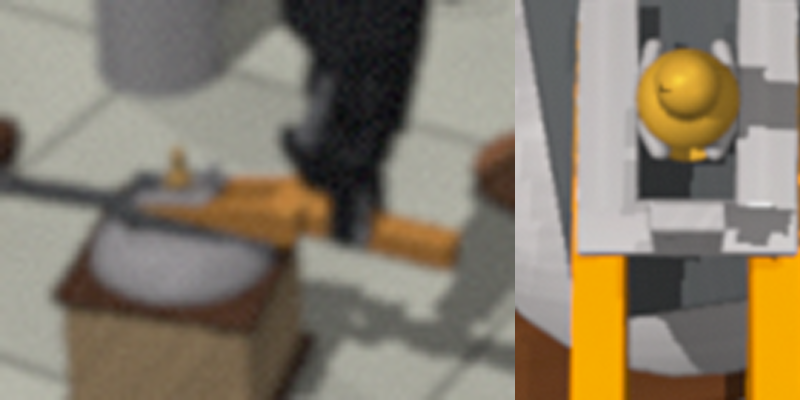

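>>> jog_arm(targets=[[[0.03, 0, 0], [0, 0, 0], 0], [[0.06, 0, 0], [0, 0, 0], 0], [[0.09, 0, 0], [0, 0, 0], 0], [[0.12, 0, 0], [0, 0, 0], 0], [[0.12, 0, 0], [0, 0, 0], 0]])

```text
time: 16.2
tool_pos: [0.451, 0.0076, 0.1301]
tool_rot: [0.0, 0.999, 0.044, -0.005]
contact_force: [-15.7, -1.4, 7.3]
gripper_width: 0.168
grasp_force: 62.0
```

>>> jog_arm(targets=[[[0.03, 0, 0], [0, 0, 0], 0], [[0.06, 0, 0], [0, 0, 0], 0], [[0.09, 0, 0], [0, 0, 0], 0], [[0.12, 0, 0], [0, 0, 0], 0], [[0.12, 0, 0], [0, 0, 0], 0]])

```text
time: 16.82
tool_pos: [0.4552, 0.0079, 0.1302]
tool_rot: [-0.0, 0.999, 0.044, -0.003]
contact_force: [-10.4, -0.6, 3.5]
gripper_width: 0.172
grasp_force: 61.7
```

>>> jog_arm(targets=[[[0, 0, -0.02], [0, 0, 0], 0], [[0, 0, -0.04], [0, 0, 0], 0], [[0.02, 0, -0.04], [0, 0, 0], 0], [[0.04, 0, -0.04], [0, 0, 0], 0], [[0.06, 0, -0.04], [0, 0, 0], 0], [[0.06, 0, -0.04], [0, 0, 0], 0]])

```text
time: 17.58
tool_pos: [0.4559, 0.0081, 0.1303]
tool_rot: [-0.0, 0.999, 0.044, -0.004]
contact_force: [-10.2, -1.2, 0.5]
gripper_width: 0.169
grasp_force: 61.4
```

>>> jog_arm(targets=[[[0.03, 0, 0], [0, 0, 0], 0], [[0.06, 0, 0], [0, 0, 0], 0], [[0.08, 0, 0], [0, 0, 0], 0], [[0.08, 0, 0], [0, 0, 0], 0]])

```text
time: 18.08
tool_pos: [0.4587, 0.0084, 0.1305]
tool_rot: [-0.0, 0.999, 0.044, -0.002]
contact_force: [-8.1, -0.5, 0.3]
gripper_width: 0.17
grasp_force: 61.2
```

>>> jog_arm(targets=[[[0.03, 0, 0], [0, 0, 0], 0], [[0.06, 0, 0], [0, 0, 0], 0], [[0.09, 0, 0], [0, 0, 0], 0], [[0.12, 0, 0], [0, 0, 0], 0], [[0.12, 0, 0], [0, 0, 0], 0]])

```text
time: 18.7
tool_pos: [0.4629, 0.0087, 0.1311]
tool_rot: [-0.0, 0.999, 0.044, -0.001]
contact_force: [-3.4, -0.1, -2.2]
gripper_width: 0.17
grasp_force: 60.9
```

>>> jog_arm(targets=[[[0.03, 0, 0], [0, 0, 0], 0], [[0.06, 0, 0], [0, 0, 0], 0], [[0.09, 0, 0], [0, 0, 0], 0], [[0.12, 0, 0], [0, 0, 0], 0], [[0.12, 0, 0], [0, 0, 0], 0]])

```text
time: 19.32
tool_pos: [0.4675, 0.0087, 0.133]
tool_rot: [0.0, 0.999, 0.044, 0.001]
contact_force: [-0.6, 0.2, -0.8]
gripper_width: 0.168
grasp_force: 61.1
```

```bash
python3 look.py w7; python3 - <<'E'
from h import *
s,sd,d,p=grab('side'); im=np.load('w7.npz')['im']
a=cv2.resize(sd[140:210,180:270],(515,400),interpolation=2)
b=cv2.resize(im[20:150,200:300],(308,400),interpolation=2)[:,:285]
save('c7',np.hstack([a,b]))
# heights of bright clip pixels
Z=np.load('w7.npz'); p=camera_params('wrist'); s=state(); d=Z['d']; hsv=cv2.cvtColor(im,cv2.COLOR_RGB2HSV)
ys,xs=np.mgrid[0:384,0:512]; uv=np.c_[xs.ravel(),ys.ravel()]; P,_=bydepth(uv,d,s,p)
m=((hsv[...,1]<40)&(hsv[...,2]>130)).ravel()&(abs(P[:,0]-.55)<.035)&(abs(P[:,1]-.017)<.025)
q=P[m]; A=np.c_[q[:,0]-.553,q[:,1]-.017,np.ones(len(q))]; print(len(q),np.percentile(q[:,2],[2,10,25,50,75,90,98]).round(4))
for a in np.arange(-.03,.03,.006):
    k=(A[:,0]>a)&(A[:,0]<a+.006); print(round(a,3),k.sum(),np.median(q[k,2]).round(4) if k.any() else '')
E
```

```text
19.325 [0.4675315  0.00871243 0.13299539] [-0.6  0.2 -0.8] [ 0.04  0.05 -0.05]
spindle ahead of toe, lateral (mm): [-31.5  -0.3   7.2]
clip n 1233 ((547.9692993164062, 16.52939796447754), (43.4563102722168, 41.99883270263672), 4.179496765136719)
brass 0.15 0.17 332 [0.5521 0.0167 0.155 ]
brass 0.134 0.142 618 [0.5371 0.0153 0.1394]
5044 [0.1073 0.1352 0.1377 0.141  0.1442 0.1585 0.2741]
-0.03 184 0.1096
-0.024 876 0.1448
-0.018 721 0.1431
-0.012 675 0.1414
-0.006 1044 0.1414
-0.0 575 0.1384
0.006 559 0.137
0.012 286 0.1359
0.018 0 
0.024 6 0.1231
```

View pics/c7.png

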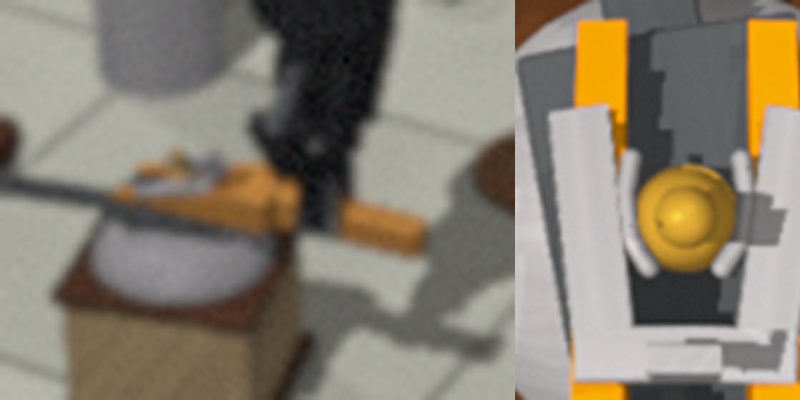

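>>> jog_arm(targets=[[[0.06, 0, 0.015], [0, 0, 0], 0], [[0.12, 0, 0.03], [0, 0, 0], 0], [[0.18, 0, 0.045], [0, 0, 0], 0], [[0.24, 0, 0.06], [0, 0, 0], 0], [[0.3, 0, 0.075], [0, 0, 0], 0], [[0.3, 0, 0.075], [0, 0, 0], 0]])

```text
time: 20.18
tool_pos: [0.4742, 0.0095, 0.1303]
tool_rot: [0.0, 0.999, 0.044, 0.0]
contact_force: [0.5, -0.5, 0.4]
gripper_width: 0.17
grasp_force: 61.2
```

>>> jog_arm(targets=[[[0.02, 0, 0.01], [0, 0, 0], 0], [[0.04, 0, 0.02], [0, 0, 0], 0], [[0.06, 0, 0.02], [0, 0, 0], 0], [[0.06, 0, 0.02], [0, 0, 0], 0]])

```text
time: 20.68
tool_pos: [0.4756, 0.0095, 0.13]
tool_rot: [0.0, 0.999, 0.044, 0.0]
contact_force: [-1.7, -0.4, 2.9]
gripper_width: 0.167
grasp_force: 61.6
```

>>> jog_arm(targets=[[[0.03, 0, -0.01], [0, 0, 0], 0], [[0.06, 0, -0.01], [0, 0, 0], 0], [[0.09, 0, -0.01], [0, 0, 0], 0], [[0.12, 0, -0.01], [0, 0, 0], 0], [[0.12, 0, -0.01], [0, 0, 0], 0]])

```text
time: 21.3
tool_pos: [0.4785, 0.0099, 0.13]
tool_rot: [0.0, 0.999, 0.044, 0.0]
contact_force: [-2.9, -0.3, 4.2]
gripper_width: 0.17
grasp_force: 61.7
```

>>> jog_arm(targets=[[[0.03, 0, 0], [0, 0, 0], 0], [[0.06, 0, 0], [0, 0, 0], 0], [[0.09, 0, 0], [0, 0, 0], 0], [[0.12, 0, 0], [0, 0, 0], 0], [[0.12, 0, 0], [0, 0, 0], 0]])

```text
time: 21.92
tool_pos: [0.4815, 0.0101, 0.13]
tool_rot: [0.0, 0.999, 0.044, 0.0]
contact_force: [-3.2, -0.9, 4.6]
gripper_width: 0.167
grasp_force: 61.8
```

```bash
cat > hz.py <<'E'
from h import *
import sys
from w import look
s,im,d,p=look(sys.argv[1]); hsv=cv2.cvtColor(im,cv2.COLOR_RGB2HSV)
M=Rq(s['tool_rot']).as_matrix(); print(s['time'],s['tool_pos'],s['contact_force'].round(1),'toe past',(-((np.array([.553,.0169,.126])-s['tool_pos'])@M*1000-[117.3,-.4,0])).round(1))
ys,xs=np.mgrid[0:384,0:512]; uv=np.c_[xs.ravel(),ys.ravel()]; P,_=bydepth(uv,d,s,p)
m=((hsv[...,1]<40)&(hsv[...,2]>130)).ravel()&(abs(P[:,0]-.55)<.035)&(abs(P[:,1]-.017)<.025)&(P[:,2]>.127)&(P[:,2]<.19)
q=P[m]; x=q[:,0]-.553
for a in np.arange(-.03,.024,.006):
    k=(x>a)&(x<a+.006); print(round(a,3),k.sum(),np.median(q[k,2]).round(4) if k.any() else '')
k=x>-.015; print('xy rect',cv2.minAreaRect((q[:,:2]*1000).astype(np.float32)))
E
python3 hz.py w8
```

```text
21.925 [0.48154849 0.01011715 0.13000464] [-3.2 -0.9  4.6] toe past [45.5  0.1 -4. ]
-0.03 31 0.1463
-0.024 726 0.146
-0.018 731 0.1444
-0.012 656 0.1428
-0.006 597 0.1414
-0.0 607 0.1398
0.006 628 0.1385
0.012 358 0.1372
0.018 0 
xy rect ((549.0150756835938, 16.307052612304688), (40.47296905517578, 40.37409210205078), 4.821391582489014)
```

>>> jog_arm(targets=[[[0.03, 0, -0.02], [0, 0, 0], 0], [[0.06, 0, -0.02], [0, 0, 0], 0], [[0.09, 0, -0.02], [0, 0, 0], 0], [[0.12, 0, -0.02], [0, 0, 0], 0], [[0.15, 0, -0.02], [0, 0, 0], 0], [[0.15, 0, -0.02], [0, 0, 0], 0]])

```text
time: 22.72
tool_pos: [0.4852, 0.0105, 0.1302]
tool_rot: [-0.0, 0.999, 0.044, 0.0]
contact_force: [-1.4, -0.1, 0.4]
gripper_width: 0.17
grasp_force: 61.3
```

>>> jog_arm(targets=[[[0.03, 0, 0], [0, 0, 0], 0], [[0.06, 0, 0], [0, 0, 0], 0], [[0.09, 0, 0], [0, 0, 0], 0], [[0.12, 0, 0], [0, 0, 0], 0], [[0.12, 0, 0], [0, 0, 0], 0]])

```text
time: 23.35
tool_pos: [0.4882, 0.0107, 0.1303]
tool_rot: [-0.0, 0.999, 0.044, 0.0]
contact_force: [-0.4, -0.3, -0.9]
gripper_width: 0.169
grasp_force: 61.1
```

```bash
python3 hz.py w9
```

```text
23.35 [0.48820133 0.01074449 0.13031388] [-0.4 -0.3 -0.9] toe past [52.2  0.  -4.3]
-0.03 1 0.1463
-0.024 671 0.1475
-0.018 718 0.1467
-0.012 625 0.1462
-0.006 625 0.1458
-0.0 660 0.1453
0.006 687 0.1448
0.012 553 0.1444
0.018 44 0.1441
xy rect ((550.3585815429688, 16.659313201904297), (41.61367416381836, 31.729631423950195), 4.182265281677246)
```

>>> jog_arm(targets=[[[0.03, 0, 0], [0, 0, 0], 0], [[0.06, 0, 0], [0, 0, 0], 0], [[0.09, 0, 0], [0, 0, 0], 0], [[0.12, 0, 0], [0, 0, 0], 0], [[0.12, 0, 0], [0, 0, 0], 0]])

```text
time: 24.02
tool_pos: [0.4912, 0.011, 0.1304]
tool_rot: [0.0, 0.999, 0.044, -0.0]
contact_force: [-0.6, -0.6, -0.3]
gripper_width: 0.167
grasp_force: 61.1
```

```bash
python3 hz.py w10
```

```text
24.025 [0.49119533 0.01098378 0.1304305 ] [-0.6 -0.6 -0.3] toe past [55.2  0.1 -4.4]
-0.03 3 0.1473
-0.024 647 0.1478
-0.018 725 0.1471
-0.012 620 0.1463
-0.006 605 0.1458
-0.0 635 0.1452
0.006 707 0.1446
0.012 554 0.1441
0.018 43 0.1439
xy rect ((550.4319458007812, 16.76679801940918), (41.453983306884766, 31.84143829345703), 4.139735698699951)
```

>>> jog_arm(targets=[[[-0.1, 0, 0], [0, 0, 0], 0], [[-0.25, 0, 0], [0, 0, 0], 0], [[-0.4, 0, 0], [0, 0, 0], 0], [[-0.6, 0, 0], [0, 0, 0], 0], [[-0.8, 0, 0], [0, 0, 0], 0], [[-1, 0, 0], [0, 0, 0], 0], [[-1.2, 0, 0], [0, 0, 0], 0], [[-1.4, 0, 0], [0, 0, 0], 0]])

```text
time: 25.08
tool_pos: [0.4559, 0.0079, 0.1304]
tool_rot: [0.0, 0.999, 0.044, -0.0]
contact_force: [-0.5, -0.2, -0.8]
gripper_width: 0.17
grasp_force: 61.1
```

```bash
python3 hz.py w11
```

```text
25.075 [0.45591253 0.00787406 0.13042949] [-0.5 -0.2 -0.8] toe past [19.8  0.1 -4.4]
-0.03 121 0.1539
-0.024 782 0.142
-0.018 718 0.1427
-0.012 673 0.144
-0.006 632 0.1451
-0.0 723 0.1463
0.006 729 0.1474
0.012 557 0.1486
0.018 11 0.1487
xy rect ((549.002197265625, 15.803003311157227), (43.63277053833008, 32.34574890136719), 3.163835287094116)
```

>>> jog_arm(targets=[[[-0.4, 0, 0], [0, 0, 0], 0], [[-0.9, 0, 0], [0, 0, 0], 0], [[-1.4, 0, 0], [0, 0, 0], 0], [[-1.9, 0, 0], [0, 0, 0], 0], [[-2.5, 0, 0], [0, 0, 0], 0], [[-2.5, 0, -0.5], [0, 0, 0], 0], [[-2.5, 0, -1.7], [0, 0, 0], 0], [[-2.5, 0, -3], [0, 0, 0], 0]])

```text
time: 26.12
tool_pos: [0.3941, 0.0024, 0.207]
tool_rot: [0.0, 0.999, 0.044, 0.0]
contact_force: [-0.1, -0.1, -0.5]
gripper_width: 0.166
grasp_force: 61.1
```

```bash
python3 - <<'E'
from h import *
s=state(); M=Rq(s['tool_rot']).as_matrix(); t=np.array([.424,.2655,s['tool_pos'][2]]); print(s['tool_pos'],((t-s['tool_pos'])@M/.025).round(2), (np.degrees(np.arctan2(M[1,0],M[0,0]))+13.3)/8)
E
```

```text
[0.39410024 0.00243295 0.20700398] [  2.12 -10.38   0.  ] 2.292218473159615
```

>>> jog_arm(targets=[[[0.3, -1.7, 0], [0, 0, 0.4], 0], [[0.7, -3.4, 0], [0, 0, 0.8], 0], [[1.05, -5.1, 0], [0, 0, 1.2], 0], [[1.4, -6.9, 0], [0, 0, 1.6], 0], [[1.8, -8.7, 0], [0, 0, 2], 0], [[2.12, -10.38, 0], [0, 0, 2.29], 0], [[2.12, -10.38, 1.5], [0, 0, 2.29], 0], [[2.12, -10.38, 3.5], [0, 0, 2.29], 0]])

```text
time: 27.12
tool_pos: [0.4261, 0.2673, 0.1198]
tool_rot: [-0.002, 0.993, -0.115, 0.003]
contact_force: [-0.7, 0.0, -0.7]
gripper_width: 0.168
grasp_force: 61.1
```

>>> jog_arm(targets=[[[0, 0, 1.5], [0, 0, 0], 0], [[0, 0, 2.8], [0, 0, 0], 0], [[0, 0, 3.6], [0, 0, 0], 0], [[0, 0, 4.1], [0, 0, 0], 0], [[0, 0, 4.3], [0, 0, 0], 0], [[0, 0, 4.35], [0, 0, 0], 0], [[0, 0, 4.35], [0, 0, 0], 0]])

```text
time: 28.0
tool_pos: [0.4247, 0.2659, 0.0101]
tool_rot: [-0.0, 0.993, -0.116, 0.001]
contact_force: [-0.7, 1.9, -1.1]
gripper_width: 0.169
grasp_force: 61.1
```

>>> jog_arm(targets=[[[0, 0, 0.08], [0, 0, 0], 0], [[0, 0, 0.14], [0, 0, 0], 0], [[0, 0, 0.17], [0, 0, 0], 0], [[0, 0, 0.17], [0, 0, 0], 0]])

```text
time: 28.5
tool_pos: [0.424, 0.2656, 0.0049]
tool_rot: [-0.0, 0.993, -0.116, -0.0]
contact_force: [-0.4, 0.9, -0.3]
gripper_width: 0.166
grasp_force: 61.2
```

>>> jog_arm(targets=[[[0, 0, 0], [0, 0, 0], 30], [[0, 0, 0], [0, 0, 0], 60], [[0, 0, 0], [0, 0, 0], 60], [[0, 0, 0], [0, 0, 0], 60], [[0, 0, -1.2], [0, 0, 0], 60], [[0, 0, -3.5], [0, 0, 0], 60], [[0, 0, -6], [0, 0, 0], 60], [[0, 0, -8.5], [0, 0, 0], 60]])

```text
time: 29.5
tool_pos: [0.4236, 0.2654, 0.2193]
tool_rot: [-0.0, 0.993, -0.116, 0.0]
contact_force: [1.5, 1.2, -0.8]
gripper_width: 0.604
grasp_force: 0.0
```

```bash
python3 - <<'E'
from w import *
s,im,d,p=look('w12')
hsv=cv2.cvtColor(im,cv2.COLOR_RGB2HSV); H,S,V=[hsv[...,i] for i in range(3)]
m=((H>=6)&(H<=22)&(S>150)&(V>90)).astype(np.uint8); n,l,st,c=cv2.connectedComponentsWithStats(m)
for i in range(1,n):
    if st[i,4]<300: continue
    ys,xs=np.where(l==i); q,_=bydepth(np.c_[xs,ys],d,s,p); print(st[i],q.mean(0).round(3),cv2.minAreaRect((q[:,:2]*1000).astype(np.float32)),np.percentile(q[:,2],[5,50,95]).round(4))
M=Rq(s['tool_rot']).as_matrix(); t=np.array([.531,.0155,s['tool_pos'][2]]); print(s['tool_pos'],((t-s['tool_pos'])@M/.025).round(2), (np.degrees(np.arctan2(M[1,0],M[0,0]))-3.5)/8)
E
```

```text
[ 241   65   30  143 2063] [0.455 0.258 0.015] ((449.8638916015625, 259.408935546875), (35.00105667114258, 180.59573364257812), 77.03753662109375) [0.0008 0.0179 0.0196]
[  63  162  129   89 2426] [0.404 0.454 0.02 ] ((412.016845703125, 416.79693603515625), (56.064788818359375, 384.7780456542969), 20.400774002075195) [-0.      0.0231  0.0257]
[0.42363943 0.26540087 0.21930473] [6.48 8.74 0.  ] -2.0975855167027406
```

>>> jog_arm(targets=[[[1, 1.4, 0], [0, 0, -0.35], 60], [[2.1, 2.9, 0], [0, 0, -0.7], 60], [[3.2, 4.4, 0], [0, 0, -1.05], 60], [[4.3, 5.9, 0], [0, 0, -1.4], 60], [[5.4, 7.4, 0], [0, 0, -1.75], 60], [[6.48, 8.74, 0], [0, 0, -2.1], 60], [[6.48, 8.74, 0], [0, 0, -2.1], 60], [[6.48, 8.74, 0], [0, 0, -2.1], 60]])

```text
time: 30.55
tool_pos: [0.5312, 0.0161, 0.217]
tool_rot: [-0.0, 1.0, 0.03, -0.0]
contact_force: [-0.1, 0.8, 0.2]
gripper_width: 0.601
grasp_force: 0.0
```

```bash
python3 hz.py w13; python3 - <<'E'
from h import *
Z=np.load('w13.npz'); im,d=Z['im'],Z['d']; s=state(); p=camera_params('wrist')
hsv=cv2.cvtColor(im,cv2.COLOR_RGB2HSV)
ys,xs=np.mgrid[0:384,0:512]; uv=np.c_[xs.ravel(),ys.ravel()]; P,_=bydepth(uv,d,s,p)
m=((hsv[...,1]<60)&(hsv[...,2]>70)).ravel()&(P[:,0]>.52)&(P[:,0]<.54)&(abs(P[:,1]-.0155)<.02)&(P[:,2]>.146)&(P[:,2]<.17)
q=P[m]; print('ear',len(q),q.mean(0).round(4),q.min(0).round(4),q.max(0).round(4)); t=q[q[:,2]>q[:,2].max()-.003]; print(len(t),t.mean(0),t.min(0),t.max(0))
u=uv[m]; print(u.min(0),u.max(0))
M=Rq(s['tool_rot']).as_matrix(); print(s['tool_pos'],((t.mean(0)-s['tool_pos'])@M/.025).round(2))
c=u.mean(0).astype(int); save('c13',cv2.resize(im[max(0,c[1]-70):c[1]+50,c[0]-80:c[0]+80],(640,480),interpolation=2))
E
```

```text
30.55 [0.53116207 0.016075   0.21702226] [-0.1  0.8  0.2] toe past [ 95.4  -1.  -91. ]
-0.03 34 0.154
-0.024 193 0.1421
-0.018 214 0.1427
-0.012 171 0.144
-0.006 178 0.1451
-0.0 202 0.1463
0.006 217 0.1475
0.012 183 0.1486
0.018 8 0.1499
xy rect ((548.802734375, 16.989763259887695), (44.21913528442383, 31.4051456451416), 4.840209007263184)
ear 142 [0.5305 0.0158 0.1521] [0.527  0.0112 0.1461] [0.5333 0.0205 0.156 ]
74 [0.52935874 0.01581851 0.15428014] [0.52700579 0.01116266 0.15318536] [0.53197663 0.02038563 0.15604958]
[251 202] [263 213]
[0.53110034 0.01649025 0.21715072] [-0.07  0.02  2.51]
```

View pics/c13.png

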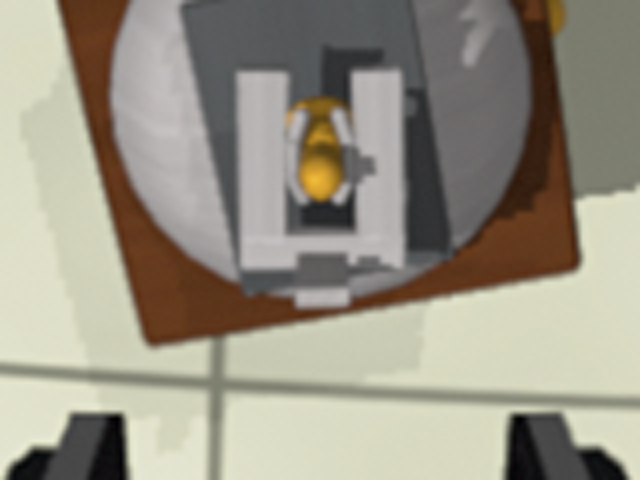

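>>> jog_arm(targets=[[[-0.05, 0.03, 1], [0, 0, -0.1], 60], [[-0.05, 0.03, 2], [0, 0, -0.1], 60], [[-0.05, 0.03, 2.5], [0, 0, -0.1], 50], [[-0.05, 0.03, 2.8], [0, 0, -0.1], 45], [[-0.05, 0.03, 2.8], [0, 0, -0.1], 40], [[-0.05, 0.03, 2.8], [0, 0, -0.1], 35]])

```text
time: 31.35
tool_pos: [0.531, 0.0149, 0.1485]
tool_rot: [0.0, 0.999, 0.038, 0.001]
contact_force: [0.4, 0.5, 0.4]
gripper_width: 0.351
grasp_force: 0.0
```

>>> jog_arm(targets=[[[0, 0, 0], [0, 0, 0], 30], [[0, 0, 0], [0, 0, 0], 25], [[0, 0, 0], [0, 0, 0], 20], [[0, 0, 0], [0, 0, 0], 17], [[0, 0, 0], [0, 0, 0], 14], [[0, 0, 0], [0, 0, 0], 11], [[0, 0, 0], [0, 0, 0], 8], [[0, 0, 0], [0, 0, 0], 8]])

```text
time: 32.35
tool_pos: [0.5303, 0.0149, 0.1474]
tool_rot: [0.0, 0.999, 0.038, -0.0]
contact_force: [-0.0, 0.1, 0.7]
gripper_width: 0.086
grasp_force: 33.1
```

>>> jog_arm(targets=[[[0, 0, -0.1], [0, 0, 0], 7], [[0, 0, -0.25], [0, 0, 0], 7], [[0, 0, -0.45], [0, 0, 0], 7], [[0, 0, -0.7], [0, 0, 0], 7], [[0, 0, -1.1], [0, 0, 0], 7], [[0, 0, -1.6], [0, 0, 0], 7], [[0, 0, -2.2], [0, 0, 0], 7], [[0, 0, -2.2], [0, 0, 0], 7]])

```text
time: 33.35
tool_pos: [0.5315, 0.0147, 0.2049]
tool_rot: [0.0, 0.999, 0.038, 0.002]
contact_force: [-0.7, -1.1, 0.2]
gripper_width: 0.078
grasp_force: 42.0
```

```bash
cat > held.py <<'E'
from h import *
from w import look
import sys
s,im,d,p=look(sys.argv[1]); hsv=cv2.cvtColor(im,cv2.COLOR_RGB2HSV)
M=Rq(s['tool_rot']).as_matrix(); t=s['tool_pos']; print(s['time'],t,s['contact_force'].round(1),s['gripper_width'],s['grasp_force'])
ys,xs=np.mgrid[0:384,0:512]; uv=np.c_[xs.ravel(),ys.ravel()]; P,_=bydepth(uv,d,s,p); Q=(P-t)@M
m=((hsv[...,1]<50)&(hsv[...,2]>110)).ravel()&(Q[:,0]>.002)&(Q[:,0]<.05)&(abs(Q[:,1])<.022)&(abs(Q[:,2])<.02)
q=Q[m]; print(len(q),'tool min/max',q.min(0).round(4),q.max(0).round(4))
A=np.c_[q[:,:2],np.ones(len(q))]; c,*_=np.linalg.lstsq(A,q[:,2],rcond=None); print('slope deg x,y',np.degrees(np.arctan(c[:2])).round(1),'z at tcp',c[2])
print(cv2.minAreaRect((q[:,:2]*1000).astype(np.float32)))
# coaster
m=((hsv[...,0]>4)&(hsv[...,0]<18)&(hsv[...,1]>90)&(hsv[...,2]>60)).ravel()&(P[:,2]>.002)&(P[:,2]<.013)&(np.hypot(P[:,0]-.468,P[:,1]+.272)<.08)
if m.sum()>100: print('coaster',m.sum(),cv2.minEnclosingCircle((P[m][:,:2]*1000).astype(np.float32)),P[m].mean(0))
E
python3 held.py w14
```

```text
33.35 [0.53148317 0.01473003 0.20487501] [-0.7 -1.1  0.2] 0.07807171151080967 41.959975361824036
2288 tool min/max [ 0.002  -0.0173 -0.0189] [0.041  0.0169 0.0069]
slope deg x,y [-9.  0.] z at tcp 0.005346437805593783
((21.54462432861328, -0.15802955627441406), (38.940025329589844, 34.28225326538086), 0.13352158665657043)
coaster 2378 ((472.9743347167969, -274.55322265625), 50.128990173339844) [ 0.47473812 -0.27119477  0.00553306]
```

>>> jog_arm(targets=[[[-0.4, 1.1, 0], [0, 0, 0], 7], [[-1, 2.7, 0], [0, 0, 0], 7], [[-1.6, 4.5, 0], [0, 0, 0], 7], [[-2.3, 6.3, 0], [0, 0, 0], 7], [[-2.9, 8.1, 0], [0, 0, 0], 7], [[-3.5, 9.8, 0], [0, 0, 0], 7], [[-4.07, 11.36, 0], [0, 0, 0], 7], [[-4.07, 11.36, 0], [0, 0, 0], 7]])

```text
time: 34.4
tool_pos: [0.4492, -0.2778, 0.2017]
tool_rot: [-0.0, 0.999, 0.036, -0.001]
contact_force: [-0.2, 0.2, -0.2]
gripper_width: 0.083
grasp_force: 42.0
```

>>> jog_arm(targets=[[[0, 0, 1.5], [0, -0.3, 0], 7], [[0, 0, 3], [0, -0.7, 0], 7], [[0, 0, 4.5], [0, -1, 0], 7], [[0, 0, 5.5], [0, -1.3, 0], 7], [[0, 0, 6.3], [0, -1.3, 0], 7], [[0, 0, 6.3], [0, -1.3, 0], 7]])

```text
time: 35.15
tool_pos: [0.4491, -0.2745, 0.0431]
tool_rot: [0.002, 0.995, 0.038, -0.092]
contact_force: [0.7, -0.0, 0.2]
gripper_width: 0.08
grasp_force: 42.0
```

```bash
python3 held.py w15; python3 - <<'E'
from h import *
Z=np.load('w15.npz'); im,d=Z['im'],Z['d']; s=state(); p=camera_params('wrist'); hsv=cv2.cvtColor(im,cv2.COLOR_RGB2HSV)
ys,xs=np.mgrid[0:384,0:512]; P,_=bydepth(np.c_[xs.ravel(),ys.ravel()],d,s,p); r=P-s['tool_pos']
m=((hsv[...,1]<50)&(hsv[...,2]>110)).ravel()&(r[:,0]>-.005)&(r[:,0]<.045)&(abs(r[:,1])<.022)&(abs(r[:,2])<.025)
q=r[m]
for a in np.arange(-.004,.045,.006):
    k=(q[:,0]>a)&(q[:,0]<a+.006); print(round(a,3),k.sum(),(np.median(q[k,2])+s['tool_pos'][2]).round(4) if k.any() else '')
E
```

```text
35.15 [ 0.44909865 -0.27453419  0.04306031] [ 0.7 -0.   0.2] 0.07967054592956321 41.971675157547
1669 tool min/max [ 0.002  -0.0172 -0.0183] [0.041  0.0168 0.007 ]
slope deg x,y [-8.5 -1.5] z at tcp 0.00504904947794266
((21.52774429321289, -0.1824321746826172), (38.889801025390625, 34.03031539916992), 0.18874666094779968)
coaster 15042 ((473.1769714355469, -275.8747253417969), 49.89199447631836) [ 0.48331782 -0.27551071  0.00558976]
-0.004 59 0.0384
0.002 96 0.0384
0.008 177 0.0386
0.014 206 0.0385
0.02 204 0.0385
0.026 441 0.0385
0.032 369 0.0386
0.038 155 0.0387
0.044 0
```

>>> jog_arm(targets=[[[0.06, 0, 0.3], [0, 0, 0], 7], [[0.11, 0, 0.6], [0, 0, 0], 7], [[0.16, 0, 0.85], [0, 0, 0], 7], [[0.19, 0, 1.02], [0, 0, 0], 7], [[0.2, 0, 1.1], [0, 0, 0], 7], [[0.2, 0, 1.1], [0, 0, 0], 7], [[0.2, 0, 1.1], [0, 0, 0], 7]])

```text
time: 36.08
tool_pos: [0.4503, -0.2761, 0.0172]
tool_rot: [0.004, 0.995, 0.038, -0.09]
contact_force: [-0.1, 0.0, 0.0]
gripper_width: 0.082
grasp_force: 42.0
```

>>> jog_arm(targets=[[[0, 0, 0.03], [0, 0, 0], 7], [[0.01, 0, 0.05], [0, 0, 0], 7], [[0.01, 0, 0.05], [0, 0, 0], 7]])

```text
time: 36.45
tool_pos: [0.4502, -0.276, 0.0157]
tool_rot: [0.003, 0.995, 0.038, -0.091]
contact_force: [0.8, -0.0, -0.4]
gripper_width: 0.08
grasp_force: 42.0
```

>>> jog_arm(targets=[[[0, 0, 0.03], [0, 0, 0], 7], [[0.01, 0, 0.06], [0, 0, 0], 7], [[0.01, 0, 0.06], [0, 0, 0], 7]])

```text
time: 36.83
tool_pos: [0.4503, -0.2761, 0.0148]
tool_rot: [0.003, 0.995, 0.038, -0.091]
contact_force: [-2.7, 1.7, 5.3]
gripper_width: 0.08
grasp_force: 42.5
```

>>> jog_arm(targets=[[[0, 0, 0.02], [0, 0, 0], 7], [[0, 0, 0.03], [0, 0, 0], 7], [[0, 0, 0.03], [0, 0, 0], 7]])

```text
time: 37.2
tool_pos: [0.4503, -0.2762, 0.0147]
tool_rot: [0.003, 0.995, 0.037, -0.091]
contact_force: [-2.9, 2.9, 9.1]
gripper_width: 0.08
grasp_force: 42.9
```

>>> jog_arm(targets=[[[0, 0, -0.04], [0, 0, 0], 7], [[0, 0, -0.04], [0, 0, 0], 12], [[0, 0, -0.04], [0, 0, 0], 20], [[0, 0, -0.04], [0, 0, 0], 35], [[0, 0, -0.04], [0, 0, 0], 50], [[0, 0, -0.04], [0, 0, 0], 50], [[0, 0, -0.6], [0, 0, 0], 50], [[0, 0, -1.8], [0, 0, 0], 50]])

```text
time: 38.2
tool_pos: [0.4573, -0.2747, 0.0575]
tool_rot: [0.003, 0.995, 0.038, -0.092]
contact_force: [0.3, -0.6, -0.1]
gripper_width: 0.502
grasp_force: 0.0
```

>>> jog_arm(targets=[[[0, 0, -2], [0, 0, 0], 50], [[0, 0, -4], [0, 0, 0], 50], [[0, 0, -4.5], [0, 0, 0], 50], [[0, 0, -4.5], [0, 0, 0], 50]])

```text
time: 38.7
tool_pos: [0.4791, -0.2741, 0.1698]
tool_rot: [0.004, 0.995, 0.038, -0.089]
contact_force: [0.6, 0.6, -0.3]
gripper_width: 0.504
grasp_force: 0.0
```

```bash
python3 - <<'E'
from w import *
s,im,d,p=look('w16'); hsv=cv2.cvtColor(im,cv2.COLOR_RGB2HSV); print(s['time'],s['tool_pos'],s['contact_force'])
ys,xs=np.mgrid[0:384,0:512]; P,_=bydepth(np.c_[xs.ravel(),ys.ravel()],d,s,p)
m=((hsv[...,1]<60)&(hsv[...,2]>120)).ravel()&(np.hypot(P[:,0]-.473,P[:,1]+.2755)<.045)&(P[:,2]>.007)&(P[:,2]<.014)
q=P[m]; print(len(q),cv2.minAreaRect((q[:,:2]*1000).astype(np.float32)),np.percentile(q[:,2],[5,50,95]))
A=np.c_[q[:,:2]-q[:,:2].mean(0),np.ones(len(q))]; print(np.degrees(np.arctan(np.linalg.lstsq(A,q[:,2],rcond=None)[0][:2])))
s2,sd,_,_=grab('side'); save('c16',np.hstack([cv2.resize(sd[120:300,150:330],(300,384),interpolation=2),im[:,50:500]]))
E
```

```text
38.7 [ 0.47907103 -0.2741456   0.16983605] [ 0.63556396  0.62928175 -0.26341704]
767 ((469.8497619628906, -273.92706298828125), (42.48501205444336, 31.92613983154297), 4.41001558303833) [0.00756537 0.00862735 0.00969266]
[-0.3977227  -0.01179932]
```

View pics/c16.png

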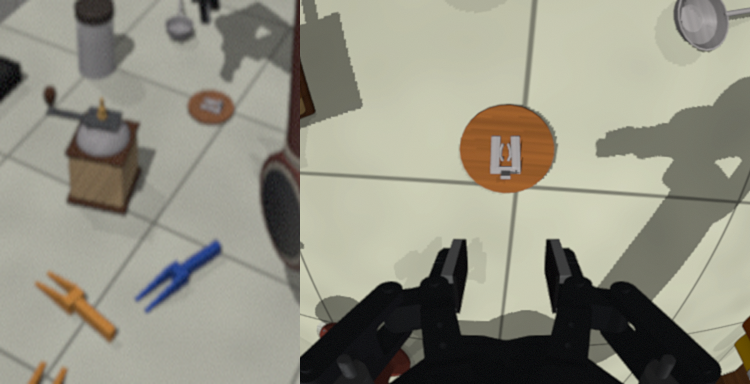

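The picture shows the clip lying flat near the coaster's centre, at about (505,155), and the wedge flat on the shelf, at about (75,300) in the left part. The gripper is clear of everything.

```bash
python3 -c "
from plant import *
print(job_done())"
```

```text
the job is handed in; nothing more can be done
None
```

The job is handed in at about 39 s: the clip lies flat on the coaster, about 3 mm from its centre, the wedge lies flat on the shelf, and nothing else was touched; the verdict was not shown.

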